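# Hang up the hairband, then hold the trinket box's lid half open

### The job

Take the hairband off the lid of the wooden trinket box and drape it over the bar of the steel towel stand, so that it hangs there freely with one arm on each side of the bar. Only then lift the box's lid by its handle and hold it half open, at about 45 degrees: it falls shut by itself, so finish while still holding it steady there. Leave the torch, the bangles, the tiffin and the bottle where they are.

Things in the scene. Friction and masses are not known exactly. Their poses are not given: they have to be found in the camera images.
- hairband: loose stiff black plastic hairband, 60 g: an upright arch astride the lid, resting on its two long upper edges, crown about 23 mm above it. Origin: underside of the crown's middle; z up, y from arm to arm, x along its 12 mm width. Strip 4 mm thick; inner half circle of radius 66 mm, then straight arms ending 107 mm below the origin; 140 mm wide outside
- bow (a point): middle of the rigid bow that stands on top of the hairband's crown, 17 mm above the hairband's origin, same axes. 16 mm thick in x, 26 mm high (from 13 mm below to 13 mm above this point) for y = -25 to 25 mm, its ends flaring to 22 mm above and y = +-38 mm. Grip it from above across its thickness, closing along x
- box: fixed open-topped teak trinket box, 150 mm (x) by 100 mm (y) by 87 mm high, origin at the centre of its underside, its -x side (front) turned roughly to the robot. The lid lies on top of it, 8 mm thick, so the closed lid's upper face is at 95 mm
- lid (a joint): angle of the box's lid: 0 closed, growing as the front edge rises, 0.785 is 45 degrees, stop at 1.75. Plain hinge along the box's y at its far (+x) upper rim, no spring; the lid weighs about 0.25 kg and falls shut when let go
- lid_handle (a point): middle of the lid's handle: a straight steel bar, 10 mm thick, along the box's y, between two posts 72 mm apart. With the lid closed it is level, 57 mm in front (-x) of the box's centre and 130 mm above the stool, its axis 35 mm above the lid's upper face. It moves with the lid
- lid_hinge (a point): point on the hinge axis, at the middle of the box's far upper rim, 75 mm behind (+x) the box's centre, 87 mm above the stool; the handle is 132 mm in front of it and 43 mm above it when closed
- stand: fixed steel towel stand: a level round bar on two posts, standing beside the box; origin on the stool under the middle of the bar; its y runs along the bar
- stand_mid (a point): middle of the stand's bar, on its axis, 200 mm above the stool; the bar is 12 mm thick and about 240 mm long between its posts, along this point's y axis; z up
- torch: black plastic torch lying on the stool, 175 mm long (x), 42 mm thick, origin at the centre of its underside; leave alone
- bangles: stack of glass bangles, 70 mm across, 35 mm high, origin at the centre of its underside; leave alone
- tiffin: round steel tiffin of three tiers with a wire handle, 120 mm across, 193 mm high, origin at the centre of its underside; leave alone
- bottle: empty white plastic bottle with a twist cap, 68 mm across, 200 mm high, origin at the centre of its underside; leave alone
Mind the look-alikes: they are no part of the job. Of the things that look like the box, the smallest one is meant.

How it is judged:
On the way:
1. the hairband hangs freely astride the stand's bar (contact force between hairband and stand above 0.1 N and contact force between hairband and the fingers below 0.02 N and x of hairband in the frame of stand_mid between -0.02 and 0.02 m and y of hairband in the frame of stand_mid between -0.1 and 0.1 m and z of hairband in the frame of stand_mid between 0 and 0.02 m and angle between hairband's own z axis and vertical below 0.35 rad and angle between the x axis of hairband and the y axis of stand_mid, either way round below 0.5 rad and linear speed of hairband below 0.05 m/s), for 0.3 s.
At the end, for the whole second after the job is handed in: The hairband hangs let go and still astride the bar (crown on the bar within 20 mm, upright within 20 degrees, arms square to the bar within about 28 degrees), and the robot's fingers hold the lid still at 45 degrees, within 8 degrees (all of step 1 and value of joint lid between 0.645 and 0.925 rad and velocity of joint lid between -0.08 and 0.08 rad/s and contact force between lid and the fingers above 0.2 N); the arm keeps its last pose, push and grip.
It fails at once if the lid is lifted before the hairband is off it and over the bar (value of joint lid above 0.2 rad and distance between hairband and stand_mid above 0.13 m).
It fails at once if the torch is shifted or knocked over (distance of torch from where it was at the start of the episode above 0.03 m or angle between torch's own z axis and vertical above 0.35 rad).
It fails at once if the stack of bangles is shifted or knocked over (distance of bangles from where it was at the start of the episode above 0.03 m or angle between bangles's own z axis and vertical above 0.35 rad).
It fails at once if the tiffin is shifted or knocked over (distance of tiffin from where it was at the start of the episode above 0.03 m or angle between tiffin's own z axis and vertical above 0.35 rad).
It fails at once if the bottle is shifted or knocked over (distance of bottle from where it was at the start of the episode above 0.03 m or angle between bottle's own z axis and vertical above 0.35 rad).
It also fails if it takes over 56 s, if anything falls off the work surface, if the arm or the gripper's body presses on something with over 40 N, if the wrist force passes 120 N, or if a joint passes its speed limit or range.

### The arm

A 6-joint arm with a two-finger parallel gripper is mounted at the origin on the work surface. World frame = base frame: x ahead of the robot, y to its left, z up, the work surface at z = 0. Lengths are in m, angles in rad, forces in N, time in s.
With the tool pointing down it reaches from about 0.275 to 1 m from the base axis. Payload 8.4 kg.
Tool frame: the origin (TCP) lies at the very end of the fingers, on their centre line; the grasp point (between the pads) lies 19 mm behind it (arm.pinch_z is the distance from the TCP to the grasp point, in m); z points along the fingers, y is the line along which they close (so a half turn about z gives the same grasp; the last joint's range is limited). The gripper opens to 85 mm and grips with 20 to 120 N. Pads are 22 mm wide; open, the fingers measure 114 mm over their backs; the gripper's body (76 mm by 85 mm) begins 54 mm behind the grasp point. The pads swing forward as they close: fully open they stand 13 mm farther back than shut.
Start: joints at [-1.231, 0.353, 1.633, -0, 1.155, -0.002], TCP at [0.209, -0.589, 0.231] pointing down, gripper open.
Joint ranges: [-2.63, 2.63], [-0.92, 2.1], [0.06, 2.66], [-1.3, 4.44], [0, 2.69], [-3.02, 3.02]. Speed limits (rad/s): [2.22, 2.22, 2.79, 3.14, 3.14, 3.14].

### API

Orientations are given as a unit quaternion [w, x, y, z].
In Python, from bench import arm, cams, ticket gives the robot as it stands.
- The arm moves only by the shell command python3 -m crank 'ROWS'. ROWS is JSON, a list of rows, each an object of numbers: "gripper": the closure, from 0 (fully open) to 1 (shut); "tx", "ty", "tz": the shift along the tool's x, y, z as a fraction of full scale; "twist": the turn about the tool's z as a fraction of full scale. In form: [{"gripper": .., "tx": .., "ty": .., "tz": .., "twist": ..}, ...]. A call has 1 to 12 rows; each row is the pose to reach, as a shift and turn from the pose commanded when the call began, along the tool's axes at that moment; what a row does not reach only later rows make up. Full scale, the value 1, is 40 cm for a shift and 60 degrees for a turn. A row lasts 1/12 s, in which the tool goes at most 41.7 mm and 7.16 degrees, less where a joint would pass 70% of its speed; a pose out of reach is approached as far as the arm can. A call with a number of a shift or a turn outside -1 to 1 is refused whole. A call with a gripper value outside its range is refused whole. The fingers move at their own pace and stop on an object; the grip force is fixed at half the most. Time passes only in rows, so rows that repeat a pose let the fingers close. It gives the time, the measured TCP pose, the force, the opening and the grip force at its end, in the units of the state.
- arm.get_state(): the state, without advancing time (a new reading comes with each control period).
- cams.camera(name): name is "scene" or "top" or "wrist"; returns a dict with "pixels" (420x560x3 uint8, red, green, blue), "range_z" (420x560 float32, m along the optical axis (not along the pixel's ray), 0 where there is no reading), "mtx" (3x3 intrinsics, pixels), "rvec" (rotation vector, rad) and "tvec" (3), from world to camera coordinates, as OpenCV has them. Camera axes: x right, y down, z forward; pixel columns grow to the right and rows downward; lengths in m; the calibration is good to about 2 mm. A picture is of the moment at which its call begins.
- ticket.sign_off(): hands the job in; it is judged then, once.
The state is a dict: "time": time; "qpos": joint angles; "qd": joint speeds; "joint_efforts": joint torques, N m; "position": TCP position; "tool_rot": TCP orientation; "wrist_force": force on the tool from outside, world axes, zero at the start; "torque": the same for the moment, N m; "finger_gap": finger opening in m; "grasp_force": force on a finger pad.
Only numpy, scipy, OpenCV 4.12 (cv2) and the standard library are available. Lean on these libraries where they do the work, as an engineer would, in place of code of your own. Each camera call takes 0.05 s, during which the arm holds its last target. There are 200 camera calls.

## Working session

There is one attempt and no reset: what is moved stays moved. The work goes in short steps, Python scripts to look and compute and a shell command to move; the robot and the scene stay as the last step left them, time stands still between calls to the robot, and variables do not carry over. Pictures are saved under pics/ and viewed, at most 10 in all, crops included, and the job is handed in when it is done.

```bash
mkdir -p pics; cat > h.py <<'E'
import numpy as np, cv2
from bench import arm, cams, ticket
def grab(n,save=None):
    c=cams.camera(n)
    if save: cv2.imwrite(f'pics/{save}.png',c['pixels'][:,:,::-1])
    np.savez(f'/tmp/{n}.npz',**c); return c
def cloud(c):
    R,_=cv2.Rodrigues(np.array(c['rvec'],float)); K=np.array(c['mtx']); z=c['range_z']
    v,u=np.mgrid[:z.shape[0],:z.shape[1]]
    P=np.stack([(u-K[0,2])/K[0,0]*z,(v-K[1,2])/K[1,1]*z,z],-1)
    return (P-np.array(c['tvec']).reshape(3))@R
E
python3 - <<'E'
from h import *
a=grab('scene','s1');b=grab('top','t1')
print(arm.get_state())
E
```

```text
{'time': 0.1, 'qpos': array([-1.23138021e+00,  3.53600690e-01,  1.63410011e+00, -1.96861051e-06,
        1.15519781e+00, -2.39179729e-03]), 'qd': array([ 0.00129947, -0.00152656, -0.00252104, -0.00221   , -0.00063062,
        0.001333  ]), 'joint_efforts': array([-5.32456743e-04, -6.06352329e+01, -3.42816675e+01, -4.90825983e-05,
        3.81749807e-03,  1.78701436e-05]), 'position': array([ 0.20934807, -0.58841602,  0.23060588]), 'tool_rot': array([-6.43576074e-04,  9.85431153e-01,  1.70073563e-01, -1.10401914e-04]), 'wrist_force': array([-1.00568652, -0.0528031 ,  0.09791877]), 'torque': array([-0.01253075, -0.01999516, -0.06533923]), 'grasp_force': 0.0, 'finger_gap': 0.0853550844381228}
```

View pics/s1.png

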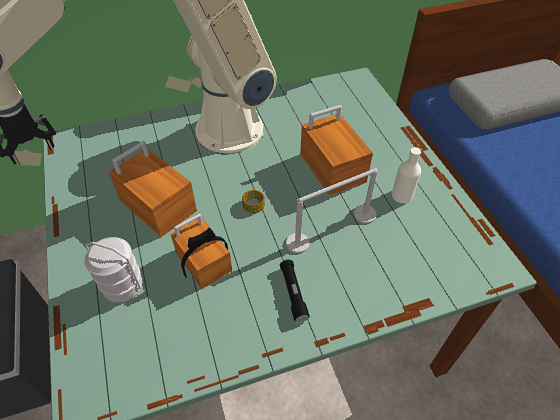

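View pics/t1.png

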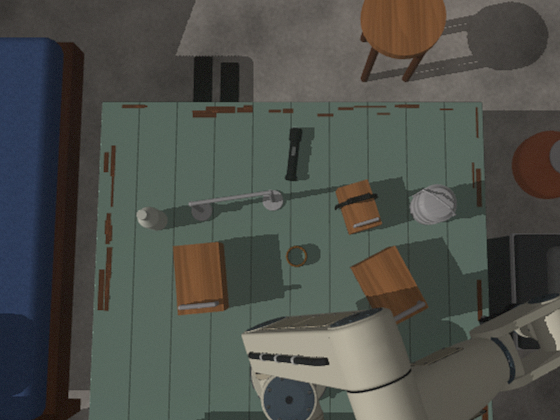

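The small box is at about (357,207) in the top view, with the hairband across it at (356,201). The stand bar runs from (190,204) to (272,195), and the handle is at (367,224).

```bash
python3 - <<'E'
from h import *
c={n:np.load(f'/tmp/{n}.npz') for n in('top','scene')}
def rect(n,Q):
    if len(Q)<3: print(n,len(Q));return
    r=cv2.minAreaRect((Q[:,:2]*1000).astype(np.float32)); print(n,len(Q),np.round(r[0],1),np.round(r[1],1),round(r[2],1),'z',np.round(np.percentile(Q[:,2],[5,50,95]),3))
def line(n,Q):
    if len(Q)<3: return
    m=Q.mean(0);d=np.linalg.svd(Q-m)[2][0]; t=(Q-m)@d; print('  line',n,m.round(4),d.round(3),np.round(m+np.outer(np.percentile(t,[0,100]),d),3).tolist())
Pt=cloud(c['top']); print('px357,207',Pt[207,357].round(3),'bar',Pt[200,230].round(3))
ctr=Pt[215,357]
for n in c:
    P=cloud(c[n]); rgb=c[n]['pixels'].astype(int); ok=c[n]['range_z']>0
    near=ok&(np.hypot(P[...,0]-ctr[0],P[...,1]-ctr[1])<.12)&(P[...,2]<.2)
    br=rgb[...,0]-rgb[...,2]>50
    blk=rgb.max(-1)<60
    grey=(rgb.max(-1)-rgb.min(-1)<40)&(rgb.max(-1)>90)
    print(n)
    rect('lidtop',P[near&br&(abs(P[...,2]-.095)<.005)])
    q=P[near&(P[...,2]>.108)&blk];rect('band',q)
    q=P[near&(P[...,2]>.100)&blk];line('band',q)
    q=P[near&(P[...,2]>.118)&grey];rect('handle',q);line('handle',q)
    b=ok&(np.hypot(P[...,0]-Pt[200,230][0],P[...,1]-Pt[200,230][1])<.2)&(abs(P[...,2]-.2)<.012)
    if n=='top': ctr2=P[b].mean(0)
    line('bar',P[b])
# wide obstacles via top heights
for n,(u,v) in dict(tiffin=(433,204),bottle=(150,216),bangles=(297,256),torch=(294,155),boxA=(200,272),boxB=(387,282)).items(): print(n,Pt[v,u].round(3))
E
```

```text
px357,207 [ 0.526 -0.208  0.097] bar [0.559 0.206 0.002]
top
lidtop 811 [ 530.8 -215. ] [147.8  97.3] 17.0 z [0.091 0.095 0.099]
band 133 [ 548.2 -205.8] [14.7 79.7] 16.1 z [0.122 0.15  0.159]
  line band [ 0.5475 -0.2067  0.1425] [-0.267  0.952 -0.15 ] [[0.561, -0.253, 0.15], [0.533, -0.154, 0.134]]
handle 75 [ 477.2 -231.3] [ 8.9 77.4] 17.4 z [0.128 0.134 0.14 ]
  line handle [ 0.4775 -0.2319  0.1343] [-0.302  0.953  0.014] [[0.489, -0.268, 0.134], [0.466, -0.194, 0.135]]
  line bar [0.5417 0.1802 0.2044] [-0.149  0.989  0.003] [[0.561, 0.054, 0.204], [0.523, 0.306, 0.205]]
scene
lidtop 1228 [ 531.6 -221.1] [154.6 101.5] 17.3 z [0.092 0.096 0.099]
band 331 [ 551.6 -214.7] [18.  90.6] 17.1 z [0.111 0.142 0.155]
  line band [ 0.5551 -0.2181  0.1356] [ 0.253 -0.962 -0.106] [[0.542, -0.17, 0.141], [0.568, -0.267, 0.13]]
handle 121 [ 490.9 -217.3] [108.5  60.5] 61.7 z [0.123 0.134 0.138]
  line handle [ 0.4798 -0.2368  0.1327] [ 0.266 -0.964 -0.011] [[0.469, -0.198, 0.133], [0.491, -0.276, 0.132]]
  line bar [0.5454 0.1699 0.2035] [ 0.15  -0.989 -0.001] [[0.525, 0.301, 0.204], [0.564, 0.049, 0.203]]
tiffin [ 0.528 -0.429  0.166]
bottle [0.489 0.433 0.158]
bangles [ 0.373 -0.019  0.004]
torch [ 0.706 -0.008  0.034]
boxA [0.319 0.278 0.139]
boxB [ 0.293 -0.291  0.144]
```

```bash
python3 - <<'E'
import cv2
a=cv2.imread('pics/s1.png')[200:300,140:260]; b=cv2.imread('pics/t1.png')[165:245,310:406]
cv2.imwrite('pics/c1.png',cv2.hconcat([cv2.resize(a,(400,333),interpolation=2),cv2.resize(b,(400,333),interpolation=2)]))
E
```

```text
(no output)
```

View pics/c1.png

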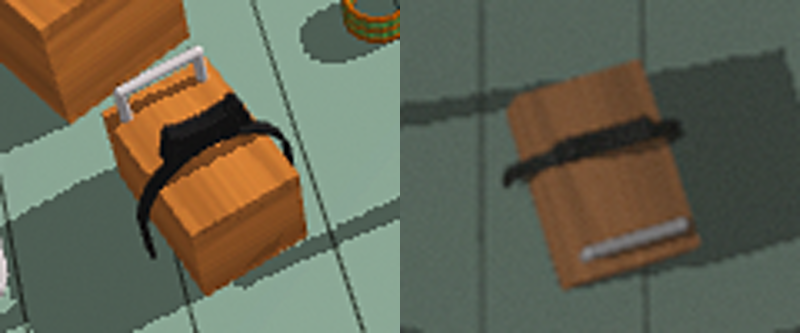

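```bash
cat >> h.py <<'E'
from scipy.spatial.transform import Rotation as Ro
def plan(p,yang=None):
    s=arm.get_state(); w,x,y,z=s['tool_rot']; R=Ro.from_quat([x,y,z,w]).as_matrix()
    d=(np.array(p)-s['position'])@R/.4
    a=np.degrees(np.arctan2(R[1,1],R[0,1]))
    print('rows tx,ty,tz',d.round(4),'yang now',a.round(2), 'twist',None if yang is None else round(-((yang-a+180)%360-180)/60,4),'pos',s['position'].round(4),'f',s['wrist_force'].round(1),'gap',round(s['finger_gap'],4),'grip',round(s['grasp_force'],1),'t',round(s['time'],2),'q',s['qpos'].round(2))
E
python3 -m crank '[{"gripper":0.3,"tx":0.56,"ty":-0.3,"tz":-0.17,"twist":-1},{"gripper":0.3,"tx":0.56,"ty":-0.3,"tz":-0.17,"twist":-1},{"gripper":0.3,"tx":0.56,"ty":-0.3,"tz":-0.17,"twist":-1},{"gripper":0.3,"tx":0.56,"ty":-0.3,"tz":-0.17,"twist":-1},{"gripper":0.3,"tx":0.56,"ty":-0.3,"tz":-0.17,"twist":-1},{"gripper":0.3,"tx":0.56,"ty":-0.3,"tz":-0.17,"twist":-1},{"gripper":0.3,"tx":0.56,"ty":-0.3,"tz":-0.17,"twist":-1},{"gripper":0.3,"tx":0.56,"ty":-0.3,"tz":-0.17,"twist":-1},{"gripper":0.3,"tx":0.56,"ty":-0.3,"tz":-0.17,"twist":-1},{"gripper":0.3,"tx":0.56,"ty":-0.3,"tz":-0.17,"twist":-1},{"gripper":0.3,"tx":0.56,"ty":-0.3,"tz":-0.17,"twist":-1}]'
python3 -c "
from h import *
plan([.550,-.2105,.23],17)"
```

```text
time: 1.02
position: [0.3802, -0.4005, 0.299]
tool_rot: [-0.0, 0.769, 0.639, -0.0]
wrist_force: [-0.4, 0.3, 0.3]
finger_gap: 0.0593
grasp_force: 0.0
rows tx,ty,tz [0.5444 0.3306 0.1725] yang now -10.53 twist -0.4588 pos [ 0.3802 -0.4005  0.299 ] f [-0.4  0.3  0.3] gap 0.0593 grip 0.0 t 1.02 q [-0.81  0.18  1.71 -0.    1.25 -0.63]
```

```bash
python3 -m crank '[{"gripper":0.3,"tx":0.544,"ty":0.331,"tz":0.17,"twist":-0.46},{"gripper":0.3,"tx":0.544,"ty":0.331,"tz":0.17,"twist":-0.46},{"gripper":0.3,"tx":0.544,"ty":0.331,"tz":0.17,"twist":-0.46},{"gripper":0.3,"tx":0.544,"ty":0.331,"tz":0.17,"twist":-0.46},{"gripper":0.3,"tx":0.544,"ty":0.331,"tz":0.17,"twist":-0.46},{"gripper":0.3,"tx":0.544,"ty":0.331,"tz":0.17,"twist":-0.46},{"gripper":0.3,"tx":0.544,"ty":0.331,"tz":0.17,"twist":-0.46},{"gripper":0.3,"tx":0.544,"ty":0.331,"tz":0.17,"twist":-0.46},{"gripper":0.3,"tx":0.544,"ty":0.331,"tz":0.17,"twist":-0.46},{"gripper":0.3,"tx":0.544,"ty":0.331,"tz":0.17,"twist":-0.46}]'
python3 -c "
from h import *
plan([.550,-.2105,.119],17)
c=grab('wrist','w1');P=cloud(c);k=(c['pixels'].max(-1)<60)&(P[...,2]>.11)&(P[...,2]<.17)&(np.hypot(P[...,0]-.55,P[...,1]+.21)<.06)
Q=P[k];r=cv2.minAreaRect((Q[:,:2]*1000).astype(np.float32));print(len(Q),r,np.percentile(Q[:,2],[1,50,99]))
"
```

```text
time: 1.85
position: [0.5492, -0.2117, 0.2314]
tool_rot: [-0.0, 0.594, 0.804, -0.0]
wrist_force: [-0.4, -0.6, -0.3]
finger_gap: 0.0598
grasp_force: 0.0
rows tx,ty,tz [0.0022 0.003  0.2811] yang now 17.1 twist 0.0017 pos [ 0.5492 -0.2117  0.2314] f [-0.4 -0.6 -0.3] gap 0.0598 grip 0.0 t 1.85 q [-0.37  0.3   1.71 -0.    1.13 -0.67]
2175 ((548.4854736328125, -209.89064025878906), (15.103025436401367, 71.7882308959961), 16.09968376159668) [0.1298875  0.14931815 0.15621626]
```

View pics/w1.png

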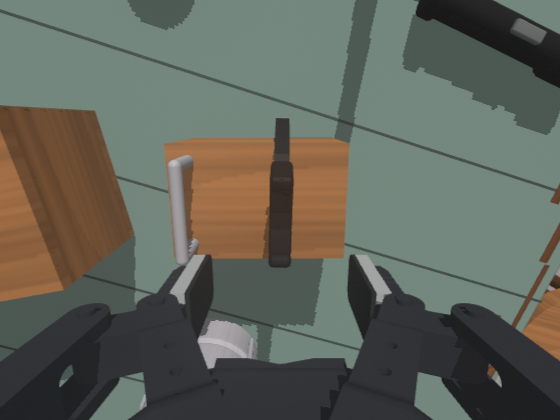

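The bow at (282,215) is centred between the fingers, and the handle at (180,210) is clear of the left finger. Next I go down, grip and lift.

```bash
python3 -m crank '[{"gripper":0.3,"tx":0,"ty":0,"tz":0.08,"twist":0},{"gripper":0.3,"tx":0,"ty":0,"tz":0.16,"twist":0},{"gripper":0.3,"tx":0,"ty":0,"tz":0.22,"twist":0},{"gripper":0.3,"tx":0,"ty":0,"tz":0.26,"twist":0},{"gripper":0.3,"tx":0,"ty":0,"tz":0.28,"twist":0},{"gripper":0.3,"tx":0,"ty":0,"tz":0.28,"twist":0},{"gripper":0.3,"tx":0,"ty":0,"tz":0.28,"twist":0},{"gripper":0.6,"tx":0,"ty":0,"tz":0.28,"twist":0},{"gripper":1,"tx":0,"ty":0,"tz":0.28,"twist":0},{"gripper":1,"tx":0,"ty":0,"tz":0.28,"twist":0},{"gripper":1,"tx":0,"ty":0,"tz":0.28,"twist":0},{"gripper":1,"tx":0,"ty":0,"tz":0.28,"twist":0}]'
python3 -m crank '[{"gripper":1,"tx":0,"ty":0,"tz":0,"twist":0},{"gripper":1,"tx":0,"ty":0,"tz":0,"twist":0},{"gripper":1,"tx":0,"ty":0,"tz":0,"twist":0}]'
```

```text
time: 2.9
position: [0.5503, -0.2109, 0.1201]
tool_rot: [0.001, 0.593, 0.805, 0.0]
wrist_force: [-1.1, -0.6, 4.1]
finger_gap: 0.015
grasp_force: 60.9
time: 3.15
position: [0.5503, -0.2109, 0.12]
tool_rot: [0.001, 0.593, 0.805, 0.0]
wrist_force: [-1.0, -0.7, 5.8]
finger_gap: 0.0151
grasp_force: 61.2
```

```bash
python3 -m crank '[{"gripper":1,"tx":0,"ty":0,"tz":-0.03,"twist":0},{"gripper":1,"tx":0,"ty":0,"tz":-0.08,"twist":0},{"gripper":1,"tx":0,"ty":0,"tz":-0.15,"twist":0},{"gripper":1,"tx":0,"ty":0,"tz":-0.22,"twist":0},{"gripper":1,"tx":0,"ty":0,"tz":-0.29,"twist":0},{"gripper":1,"tx":0,"ty":0,"tz":-0.36,"twist":0},{"gripper":1,"tx":0,"ty":0,"tz":-0.43,"twist":0},{"gripper":1,"tx":0,"ty":0,"tz":-0.5,"twist":0},{"gripper":1,"tx":0,"ty":0,"tz":-0.56,"twist":0},{"gripper":1,"tx":0,"ty":0,"tz":-0.58,"twist":0},{"gripper":1,"tx":0,"ty":0,"tz":-0.58,"twist":0},{"gripper":1,"tx":0,"ty":0,"tz":-0.58,"twist":0}]'
python3 -c "
from h import *
plan([.543,.0,.35],70)
c=grab('wrist','w2');"
```

```text
time: 4.15
position: [0.5495, -0.2104, 0.3507]
tool_rot: [-0.0, 0.593, 0.805, -0.0]
wrist_force: [-0.3, 0.1, -0.5]
finger_gap: 0.0149
grasp_force: 60.3
rows tx,ty,tz [0.5074 0.1399 0.0019] yang now 17.19 twist -0.8802 pos [ 0.5495 -0.2104  0.3507] f [-0.3  0.1 -0.5] gap 0.0149 grip 60.3 t 4.15 q [-0.37  0.21  1.57  0.    1.37 -0.67]
```

View pics/w2.png

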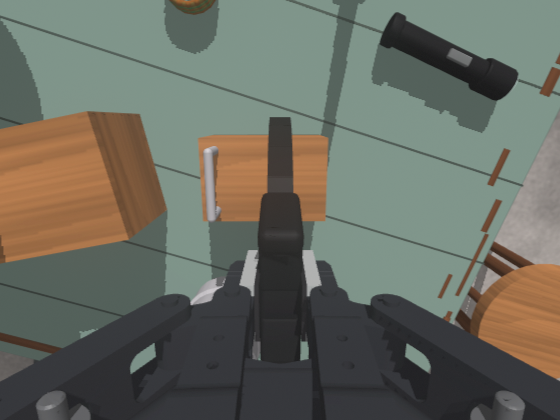

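The hairband is held at about (280,230), upright and straight between the fingers. Now I carry it towards the stand.

```bash
python3 -m crank '[{"gripper":1,"tx":0.04,"ty":0.012,"tz":0,"twist":-0.08},{"gripper":1,"tx":0.11,"ty":0.03,"tz":0,"twist":-0.18},{"gripper":1,"tx":0.18,"ty":0.05,"tz":0,"twist":-0.28},{"gripper":1,"tx":0.25,"ty":0.07,"tz":0,"twist":-0.38},{"gripper":1,"tx":0.32,"ty":0.09,"tz":0,"twist":-0.48},{"gripper":1,"tx":0.39,"ty":0.11,"tz":0,"twist":-0.58},{"gripper":1,"tx":0.45,"ty":0.125,"tz":0,"twist":-0.68},{"gripper":1,"tx":0.49,"ty":0.135,"tz":0,"twist":-0.78},{"gripper":1,"tx":0.507,"ty":0.14,"tz":0,"twist":-0.86},{"gripper":1,"tx":0.507,"ty":0.14,"tz":0,"twist":-0.88},{"gripper":1,"tx":0.507,"ty":0.14,"tz":0,"twist":-0.88},{"gripper":1,"tx":0.507,"ty":0.14,"tz":0,"twist":-0.88}]'
python3 -c "
from h import *
plan([.543,.178,.35],98.6)"
```

```text
time: 5.2
position: [0.5431, -0.0009, 0.3502]
tool_rot: [-0.001, 0.175, 0.985, -0.0]
wrist_force: [-0.3, 0.3, -1.0]
finger_gap: 0.0151
grasp_force: 60.4
rows tx,ty,tz [1.544e-01 4.197e-01 4.000e-04] yang now 69.83 twist -0.4795 pos [ 0.5431 -0.0009  0.3502] f [-0.3  0.3 -1. ] gap 0.0151 grip 60.4 t 5.2 q [-0.    0.13  1.66 -0.    1.35 -1.22]
```

```bash
python3 -m crank '[{"gripper":1,"tx":0.015,"ty":0.04,"tz":0,"twist":-0.05},{"gripper":1,"tx":0.04,"ty":0.11,"tz":0,"twist":-0.13},{"gripper":1,"tx":0.065,"ty":0.18,"tz":0,"twist":-0.21},{"gripper":1,"tx":0.09,"ty":0.25,"tz":0,"twist":-0.29},{"gripper":1,"tx":0.117,"ty":0.32,"tz":0,"twist":-0.37},{"gripper":1,"tx":0.14,"ty":0.38,"tz":0,"twist":-0.43},{"gripper":1,"tx":0.15,"ty":0.41,"tz":0,"twist":-0.47},{"gripper":1,"tx":0.154,"ty":0.42,"tz":0,"twist":-0.48},{"gripper":1,"tx":0.154,"ty":0.42,"tz":0,"twist":-0.48},{"gripper":1,"tx":0.154,"ty":0.42,"tz":0,"twist":-0.48},{"gripper":1,"tx":0.154,"ty":0.42,"tz":0,"twist":-0.48}]'
python3 -c "
from h import *
plan([.543,.178,.205],98.6)
c=grab('scene','s2'); P=cloud(c); grab('top')
ok=(c['range_z']>0)&(np.hypot(P[...,0]-.543,P[...,1]-.178)<.16)&(abs(P[...,2]-.2)<.012)
blk=(c['pixels'].max(-1)<70)
Q=P[ok&~blk]; m=Q.mean(0);d=np.linalg.svd(Q-m)[2][0];print(len(Q),m,d)
B=P[blk&(c['range_z']>0)&(np.hypot(P[...,0]-.543,P[...,1]-.178)<.1)&(P[...,2]<.32)&(P[...,2]>.22)];print(len(B),np.percentile(B[:,2],[0,5]) if len(B) else 0)
i=cv2.imread('pics/s2.png')[80:290,230:430];cv2.imwrite('pics/s2c.png',cv2.resize(i,(560,588),interpolation=2))"
```

```text
time: 6.12
position: [0.5432, 0.1772, 0.3512]
tool_rot: [-0.0, -0.075, 0.997, -0.0]
wrist_force: [-0.1, -0.2, -1.2]
finger_gap: 0.0154
grasp_force: 60.4
rows tx,ty,tz [1.000e-04 2.300e-03 3.655e-01] yang now 98.63 twist 0.0005 pos [0.5432 0.1772 0.3512] f [-0.1 -0.2 -1.2] gap 0.0154 grip 60.4 t 6.12 q [ 0.31  0.18  1.6  -0.    1.36 -1.41]
385 [0.54563474 0.16781508 0.20357417] [ 0.14792502 -0.98899774  0.00129179]
181 [0.24254259 0.24794657]
```

View pics/s2c.png

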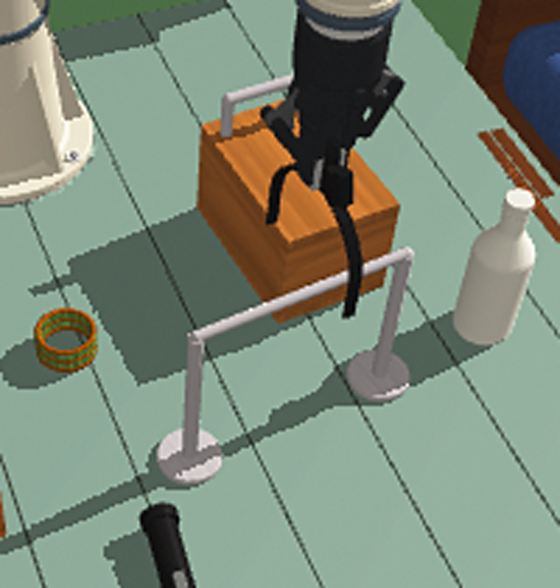

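```bash
python3 -m crank '[{"gripper":1,"tx":0,"ty":0,"tz":0.03,"twist":0},{"gripper":1,"tx":0,"ty":0,"tz":0.08,"twist":0},{"gripper":1,"tx":0,"ty":0,"tz":0.13,"twist":0},{"gripper":1,"tx":0,"ty":0,"tz":0.18,"twist":0},{"gripper":1,"tx":0,"ty":0,"tz":0.23,"twist":0},{"gripper":1,"tx":0,"ty":0,"tz":0.28,"twist":0},{"gripper":1,"tx":0,"ty":0,"tz":0.32,"twist":0},{"gripper":1,"tx":0,"ty":0,"tz":0.34,"twist":0},{"gripper":1,"tx":0,"ty":0,"tz":0.35,"twist":0},{"gripper":1,"tx":0,"ty":0,"tz":0.355,"twist":0},{"gripper":1,"tx":0,"ty":0,"tz":0.355,"twist":0},{"gripper":1,"tx":0,"ty":0,"tz":0.355,"twist":0}]'
python3 -m crank '[{"gripper":1,"tx":0,"ty":0,"tz":0.002,"twist":0},{"gripper":1,"tx":0,"ty":0,"tz":0.004,"twist":0},{"gripper":1,"tx":0,"ty":0,"tz":0.004,"twist":0}]'
```

```text
time: 7.22
position: [0.5437, 0.1787, 0.2101]
tool_rot: [0.001, -0.077, 0.997, 0.0]
wrist_force: [-0.6, 0.2, -0.6]
finger_gap: 0.015
grasp_force: 60.5
time: 7.47
position: [0.5437, 0.1788, 0.2088]
tool_rot: [0.001, -0.077, 0.997, 0.0]
wrist_force: [-1.0, 0.2, 3.8]
finger_gap: 0.0148
grasp_force: 61.3
```

```bash
python3 -m crank '[{"gripper":0.78,"tx":0,"ty":0,"tz":0,"twist":0},{"gripper":0.74,"tx":0,"ty":0,"tz":0,"twist":0},{"gripper":0.7,"tx":0,"ty":0,"tz":0,"twist":0},{"gripper":0.6,"tx":0,"ty":0,"tz":0,"twist":0},{"gripper":0.5,"tx":0,"ty":0,"tz":0,"twist":0},{"gripper":0.4,"tx":0,"ty":0,"tz":0,"twist":0},{"gripper":0.4,"tx":0,"ty":0,"tz":0,"twist":0},{"gripper":0.4,"tx":0,"ty":0,"tz":0,"twist":0},{"gripper":0.4,"tx":0,"ty":0,"tz":0,"twist":0}]'
python3 -c "
from h import *
grab('wrist','w3')"
```

```text
time: 8.22
position: [0.5431, 0.1786, 0.2076]
tool_rot: [-0.0, -0.077, 0.997, -0.0]
wrist_force: [0.4, -0.2, -0.5]
finger_gap: 0.051
grasp_force: 0.0
```

View pics/w3.png

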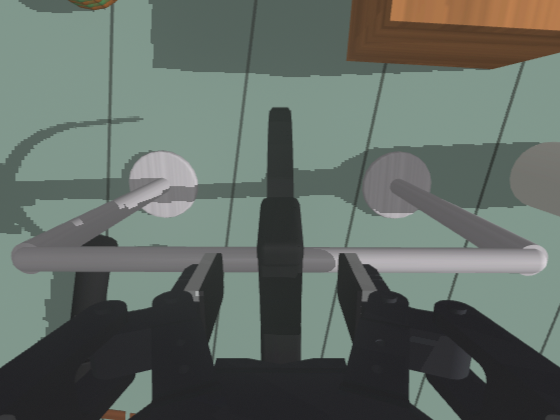

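The hairband hangs on the bar at (280,260), square to it, with both fingers clear. Next I lift off and check how much room there is around the lid handle.

```bash
python3 -m crank '[{"gripper":0.4,"tx":0,"ty":0,"tz":-0.02,"twist":0},{"gripper":0.4,"tx":0,"ty":0,"tz":-0.06,"twist":0},{"gripper":0.4,"tx":0,"ty":0,"tz":-0.11,"twist":0},{"gripper":0.4,"tx":0,"ty":0,"tz":-0.18,"twist":0},{"gripper":0.4,"tx":0,"ty":0,"tz":-0.26,"twist":0},{"gripper":0.4,"tx":0,"ty":0,"tz":-0.34,"twist":0},{"gripper":0.4,"tx":0,"ty":0,"tz":-0.42,"twist":0},{"gripper":0.4,"tx":0,"ty":0,"tz":-0.42,"twist":0},{"gripper":0.4,"tx":0,"ty":0,"tz":-0.42,"twist":0}]'
python3 - <<'E'
from h import *
plan([.5,-.05,.37],60)
c=grab('scene','s3');P=cloud(c)
rgb=c['pixels'].astype(int);o=(rgb[...,0]-rgb[...,2]>50)&(P[...,2]>.08)&(P[...,0]<.43)&(P[...,1]<-.1)&(P[...,0]>.15)
Q=P[o];e=np.array([np.cos(np.radians(17)),np.sin(np.radians(17))]);d=Q[:,:2]-[.478,-.2335]
a=d@e;b=d@[-e[1],e[0]];k=abs(b)<.06
print('other box: top z',np.percentile(Q[:,2],98),'nearest front gap',a[k].max() if k.any() else None, 'dist',np.hypot(a,b).min())
B=P[(c['pixels'].max(-1)<70)&(c['range_z']>0)&(np.hypot(P[...,0]-.543,P[...,1]-.178)<.085)&(P[...,2]<.26)&(P[...,2]>.08)]
print(len(B),np.percentile(B[:,2],[1,50,99]))
i=cv2.imread('pics/s3.png')[130:300,90:430];cv2.imwrite('pics/s3c.png',cv2.resize(i,(800,400),interpolation=2))
E
```

```text
time: 9.02
position: [0.5439, 0.1789, 0.3784]
tool_rot: [0.002, -0.077, 0.997, 0.001]
wrist_force: [0.0, -0.2, -0.5]
finger_gap: 0.0516
grasp_force: 0.0
rows tx,ty,tz [ 0.196  -0.5487  0.0198] yang now 98.79 twist 0.6464 pos [0.5439 0.1789 0.3784] f [ 0.  -0.2 -0.5] gap 0.0516 grip 0.0 t 9.02 q [ 0.32  0.16  1.56 -0.    1.41 -1.41]
other box: top z 0.13929188726495048 nearest front gap -0.09384543446475598 dist 0.1024441925657218
466 [0.09790532 0.21397051 0.24786308]
```

View pics/s3c.png

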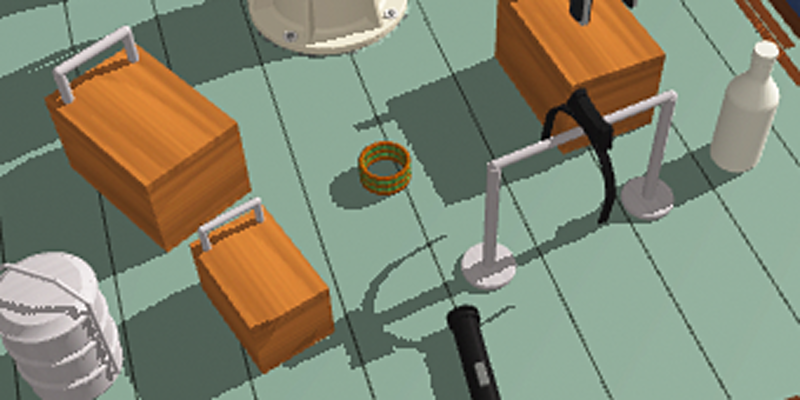

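The hairband hangs on the bar at (590,125) with one arm on each side. The small box's lid and its handle at (230,225) are clear, so I go there now.

```bash
python3 -m crank '[{"gripper":0.4,"tx":0.196,"ty":-0.549,"tz":0.02,"twist":0.646},{"gripper":0.4,"tx":0.196,"ty":-0.549,"tz":0.02,"twist":0.646},{"gripper":0.4,"tx":0.196,"ty":-0.549,"tz":0.02,"twist":0.646},{"gripper":0.4,"tx":0.196,"ty":-0.549,"tz":0.02,"twist":0.646},{"gripper":0.4,"tx":0.196,"ty":-0.549,"tz":0.02,"twist":0.646},{"gripper":0.4,"tx":0.196,"ty":-0.549,"tz":0.02,"twist":0.646},{"gripper":0.4,"tx":0.196,"ty":-0.549,"tz":0.02,"twist":0.646},{"gripper":0.4,"tx":0.196,"ty":-0.549,"tz":0.02,"twist":0.646},{"gripper":0.4,"tx":0.196,"ty":-0.549,"tz":0.02,"twist":0.646},{"gripper":0.4,"tx":0.196,"ty":-0.549,"tz":0.02,"twist":0.646}]'
python3 -c "
from h import *
plan([.478,-.2335,.23],17)"
```

```text
time: 9.9
position: [0.4991, -0.0495, 0.3671]
tool_rot: [-0.001, 0.258, 0.966, 0.0]
wrist_force: [-0.4, -0.3, -0.9]
finger_gap: 0.0511
grasp_force: 0.0
rows tx,ty,tz [-0.1838 -0.4252  0.3426] yang now 60.12 twist 0.7187 pos [ 0.4991 -0.0495  0.3671] f [-0.4 -0.3 -0.9] gap 0.0511 grip 0.0 t 9.9 q [-0.1   0.05  1.71  0.    1.38 -1.15]
```

```bash
python3 -m crank '[{"gripper":0.4,"tx":-0.184,"ty":-0.425,"tz":0.1,"twist":0.719},{"gripper":0.4,"tx":-0.184,"ty":-0.425,"tz":0.1,"twist":0.719},{"gripper":0.4,"tx":-0.184,"ty":-0.425,"tz":0.1,"twist":0.719},{"gripper":0.4,"tx":-0.184,"ty":-0.425,"tz":0.1,"twist":0.719},{"gripper":0.4,"tx":-0.184,"ty":-0.425,"tz":0.2,"twist":0.719},{"gripper":0.4,"tx":-0.184,"ty":-0.425,"tz":0.3,"twist":0.719},{"gripper":0.4,"tx":-0.184,"ty":-0.425,"tz":0.34,"twist":0.719},{"gripper":0.4,"tx":-0.184,"ty":-0.425,"tz":0.34,"twist":0.719},{"gripper":0.4,"tx":-0.184,"ty":-0.425,"tz":0.34,"twist":0.719}]'
python3 -c "
from h import *
c=grab('wrist','w4');P=cloud(c);rgb=c['pixels'].astype(int)
k=(rgb.max(-1)-rgb.min(-1)<40)&(rgb.max(-1)>80)&(P[...,2]>.118)&(P[...,2]<.15)&(np.hypot(P[...,0]-.478,P[...,1]+.2335)<.05)
Q=P[k];r=cv2.minAreaRect((Q[:,:2]*1000).astype(np.float32));print(len(Q),r,np.percentile(Q[:,2],[1,50,99]))
plan([.478,-.2335,.113],17)"
```

```text
time: 10.65
position: [0.4779, -0.2333, 0.231]
tool_rot: [-0.001, 0.595, 0.804, -0.0]
wrist_force: [0.3, 1.2, 0.3]
finger_gap: 0.0512
grasp_force: 0.0
1369 ((476.87835693359375, -235.14944458007812), (9.917628288269043, 81.26481628417969), 17.26486587524414) [0.12747289 0.13436681 0.13643932]
rows tx,ty,tz [ 0.0015 -0.0022  0.299 ] yang now 17.04 twist 0.0006 pos [ 0.4789 -0.2338  0.2326] f [0.9 1.1 0.3] gap 0.0511 grip 0.0 t 10.7 q [-0.46  0.21  1.83  0.    1.1  -0.75]
```

View pics/w4.png

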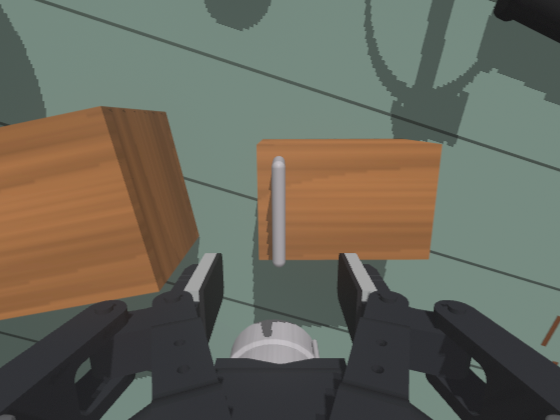

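The handle at (279,212) is centred between the fingers. I go down and grip it.

```bash
python3 -m crank '[{"gripper":0.4,"tx":0,"ty":-0.002,"tz":0.08,"twist":0},{"gripper":0.4,"tx":0,"ty":-0.002,"tz":0.16,"twist":0},{"gripper":0.4,"tx":0,"ty":-0.002,"tz":0.23,"twist":0},{"gripper":0.4,"tx":0,"ty":-0.002,"tz":0.27,"twist":0},{"gripper":0.4,"tx":0,"ty":-0.002,"tz":0.292,"twist":0},{"gripper":0.4,"tx":0,"ty":-0.002,"tz":0.292,"twist":0},{"gripper":0.4,"tx":0,"ty":-0.002,"tz":0.292,"twist":0},{"gripper":0.7,"tx":0,"ty":-0.002,"tz":0.292,"twist":0},{"gripper":1,"tx":0,"ty":-0.002,"tz":0.292,"twist":0},{"gripper":1,"tx":0,"ty":-0.002,"tz":0.292,"twist":0},{"gripper":1,"tx":0,"ty":-0.002,"tz":0.292,"twist":0},{"gripper":1,"tx":0,"ty":-0.002,"tz":0.292,"twist":0}]'
python3 - <<'E'
from h import *
plan([.478,-.2335,.113],17)
for t in [0,4,8,12,16,20,25,30,35,40,45,47]:
    r=np.radians(t);x=-132*np.cos(r)+43*np.sin(r)+132;z=132*np.sin(r)+43*np.cos(r)-43
    print(t,'ty',round(x/400,4),'tz',round(-z/400,4))
E
```

```text
time: 11.7
position: [0.4768, -0.2353, 0.116]
tool_rot: [0.0, 0.595, 0.803, -0.001]
wrist_force: [-5.9, -2.1, 9.9]
finger_gap: 0.0078
grasp_force: 58.7
rows tx,ty,tz [0.0033 0.0042 0.0076] yang now 16.92 twist -0.0013 pos [ 0.4768 -0.2353  0.116 ] f [-5.9 -2.1  9.9] gap 0.0078 grip 58.7 t 11.7 q [-0.46  0.35  1.93 -0.    0.86 -0.75]
0 ty 0.0 tz -0.0
4 ty 0.0083 tz -0.0228
8 ty 0.0182 tz -0.0449
12 ty 0.0296 tz -0.0663
16 ty 0.0424 tz -0.0868
20 ty 0.0567 tz -0.1064
25 ty 0.0763 tz -0.1294
30 ty 0.098 tz -0.1506
35 ty 0.1213 tz -0.1698
40 ty 0.1463 tz -0.187
45 ty 0.1727 tz -0.2019
47 ty 0.1836 tz -0.2072
```

```bash
python3 -m crank '[{"gripper":1,"tx":0,"ty":0.002,"tz":-0.006,"twist":0},{"gripper":1,"tx":0,"ty":0.004,"tz":-0.012,"twist":0},{"gripper":1,"tx":0,"ty":0.008,"tz":-0.023,"twist":0},{"gripper":1,"tx":0,"ty":0.013,"tz":-0.034,"twist":0},{"gripper":1,"tx":0,"ty":0.018,"tz":-0.045,"twist":0},{"gripper":1,"tx":0,"ty":0.024,"tz":-0.056,"twist":0},{"gripper":1,"tx":0,"ty":0.03,"tz":-0.066,"twist":0},{"gripper":1,"tx":0,"ty":0.03,"tz":-0.066,"twist":0},{"gripper":1,"tx":0,"ty":0.03,"tz":-0.066,"twist":0}]'
```

```text
time: 12.45
position: [0.4871, -0.232, 0.1417]
tool_rot: [-0.001, 0.595, 0.803, -0.001]
wrist_force: [-7.3, -5.3, 1.8]
finger_gap: 0.0077
grasp_force: 58.7
```

```bash
python3 -m crank '[{"gripper":1,"tx":0,"ty":0.006,"tz":-0.01,"twist":0},{"gripper":1,"tx":0,"ty":0.013,"tz":-0.0205,"twist":0},{"gripper":1,"tx":0,"ty":0.02,"tz":-0.03,"twist":0},{"gripper":1,"tx":0,"ty":0.027,"tz":-0.04,"twist":0},{"gripper":1,"tx":0,"ty":0.037,"tz":-0.052,"twist":0},{"gripper":1,"tx":0,"ty":0.047,"tz":-0.063,"twist":0},{"gripper":1,"tx":0,"ty":0.0575,"tz":-0.074,"twist":0},{"gripper":1,"tx":0,"ty":0.068,"tz":-0.084,"twist":0},{"gripper":1,"tx":0,"ty":0.068,"tz":-0.084,"twist":0},{"gripper":1,"tx":0,"ty":0.068,"tz":-0.084,"twist":0}]'
```

```text
time: 13.28
position: [0.5117, -0.2244, 0.1759]
tool_rot: [-0.002, 0.595, 0.804, -0.002]
wrist_force: [-16.0, -6.3, 14.3]
finger_gap: 0.008
grasp_force: 59.1
```

```bash
python3 -m crank '[{"gripper":1,"tx":0,"ty":0.009,"tz":-0.011,"twist":0},{"gripper":1,"tx":0,"ty":0.021,"tz":-0.0215,"twist":0},{"gripper":1,"tx":0,"ty":0.033,"tz":-0.031,"twist":0},{"gripper":1,"tx":0,"ty":0.046,"tz":-0.04,"twist":0},{"gripper":1,"tx":0,"ty":0.059,"tz":-0.048,"twist":0},{"gripper":1,"tx":0,"ty":0.072,"tz":-0.055,"twist":0},{"gripper":1,"tx":0,"ty":0.072,"tz":-0.055,"twist":0},{"gripper":1,"tx":0,"ty":0.072,"tz":-0.055,"twist":0},{"gripper":1,"tx":0,"ty":0.072,"tz":-0.055,"twist":0}]'
python3 - <<'E'
from h import *
c=grab('scene','s5');t=grab('top')
plan([.478,-.2335,.113],17)
e=np.array([np.cos(np.radians(17)),np.sin(np.radians(17))])
for q in(c,t):
    P=cloud(q);rgb=q['pixels'].astype(int)
    d=P[...,:2]-[.531,-.2155];a=d@e;b=d@[-e[1],e[0]]
    k=(rgb[...,0]-rgb[...,2]>40)&(abs(b)<.045)&(abs(a)<.08)&(P[...,2]>.11)
    if k.sum()>20:
        f=np.polyfit(a[k],P[...,2][k],1);print(k.sum(),'lid angle',np.degrees(np.arctan(-f[0])),f)
# hairband origin vs bar: black points near bar
P=cloud(t);k=(t['pixels'].max(-1)<70)&(np.hypot(P[...,0]-.543,P[...,1]-.178)<.08)&(P[...,2]>.21);print(k.sum(),P[k].mean(0),P[k][:,2].max())
i=cv2.imread('pics/s5.png')[100:310,90:430];cv2.imwrite('pics/s5c.png',cv2.resize(i,(800,494),interpolation=2))
E
```

```text
time: 14.03
position: [0.5404, -0.2156, 0.1987]
tool_rot: [-0.001, 0.595, 0.803, -0.001]
wrist_force: [-12.2, -1.3, 16.9]
finger_gap: 0.0074
grasp_force: 59.5
rows tx,ty,tz [ 0.0025 -0.1614  0.2147] yang now 16.91 twist -0.0015 pos [ 0.5403 -0.2156  0.1987] f [-12.5  -0.9  16.9] gap 0.0075 grip 59.5 t 14.13 q [-0.38  0.32  1.76 -0.    1.06 -0.67]
1382 lid angle 41.141950837664915 [-0.8736458   0.17207533]
161 lid angle 43.063309444786924 [-0.93458303  0.17093999]
152 [0.54583447 0.18079269 0.23626874] 0.2532334593001053
```

View pics/s5c.png

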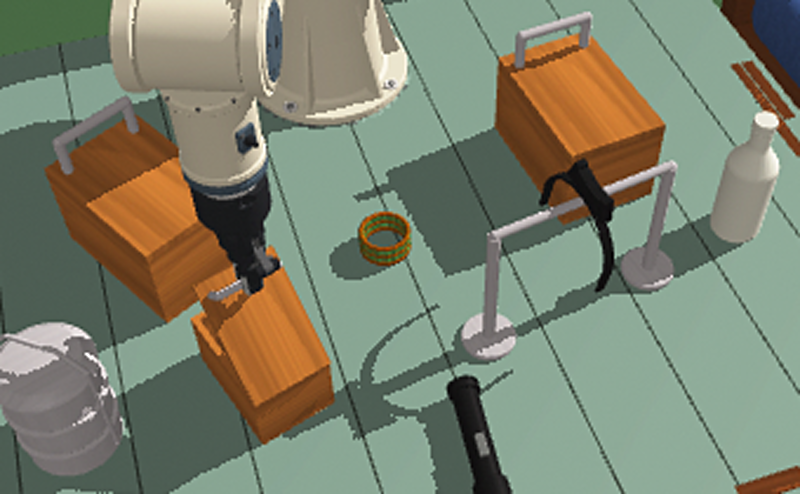

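The lid stands at about 44°, held by the handle at (230,290), and the hairband hangs on the bar at (590,190). I let it settle, then hand in.

```bash
python3 -m crank '[{"gripper":1,"tx":0,"ty":0.002,"tz":-0.001,"twist":0},{"gripper":1,"tx":0,"ty":0.002,"tz":-0.001,"twist":0},{"gripper":1,"tx":0,"ty":0.002,"tz":-0.001,"twist":0},{"gripper":1,"tx":0,"ty":0.002,"tz":-0.001,"twist":0},{"gripper":1,"tx":0,"ty":0.002,"tz":-0.001,"twist":0},{"gripper":1,"tx":0,"ty":0.002,"tz":-0.001,"twist":0},{"gripper":1,"tx":0,"ty":0.002,"tz":-0.001,"twist":0},{"gripper":1,"tx":0,"ty":0.002,"tz":-0.001,"twist":0},{"gripper":1,"tx":0,"ty":0.002,"tz":-0.001,"twist":0}]' && python3 -c "
from h import *
print(np.abs(arm.get_state()['qd']).max()); print(ticket.sign_off())"
```

```text
time: 14.88
position: [0.541, -0.2154, 0.199]
tool_rot: [-0.001, 0.595, 0.803, -0.001]
wrist_force: [-13.0, -1.3, 17.0]
finger_gap: 0.0076
grasp_force: 59.4
0.002565080099767578
the job is handed in; nothing more can be done
None
```

The hairband hangs freely astride the towel stand's bar, and the gripper is holding the small box's lid steady at about 45° (41–45° by camera and arm position). I handed the job in at about 15 s; no verdict came back.

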